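Press a tail-light lens home in the bench press

TASK

The amber lens stands proud of its black tail-light housing. Slide the tail light between the guides of the small bench press, lens under the plunger, until it meets the back stop; push the plunger's head fully down to its stop, hold it there for a second so that the lens is pressed fully home, and let it spring back up. Then draw the tail light all the way back out of the guides, leave it standing flat on the shelf, let go, and leave the other things on the shelf where they are.

Things in the scene. Friction and masses are not known exactly. Their poses are not given: they have to be found in the camera images.
- press: Grey bench press screwed to the shelf. x runs along its bed: mouth at -x, back stop and column at +x; z up. Origin on the shelf straight under the plunger. Back stop's face at x = +65 mm. The shelf is the bed's floor. A tail light home against the stop has its origin on this origin and its x axis along this x.
- bed_mouth (a point): On the press's x axis at x = -97 mm, on the shelf: mouth of the two aluminium guide rails. Rails 20 mm high, inner faces 43 mm either side of the axis from x = -65 to +65 mm, flaring out to about 54 mm at the mouth.
- press_arm (a point): Top of the outer end of the press's arm, at x = -23 mm, 155 mm high. The arm is 44 mm wide, 25 mm deep, and runs back to the column (45 x 50 mm, x = 82 to 128 mm, 155 mm tall).
- plunger (a joint): Travel of the press's upright spring plunger, m: 0 = up, 0.030 = down at its stop; springs back. The stop takes about 11 N, with the lens about 17 N. A 44 mm black foot hangs under the arm, 85 mm above the shelf when up.
- plunger_top (a point): Centre of the top of the plunger's black mushroom head (48 mm across, flat top 36 mm across), 213 mm above the shelf when up, 183 mm when down; moves with the plunger.
- lamp: Tail light, about 400 g, loose: black housing 130 (x) x 80 (y) x 24 mm high, amber lens on top; origin at the centre of its underside, z up. Its +x end starts towards the press, in front of the mouth. At the -x end a low foot carries an upright tab plate.
- tab (a point): Middle of the top edge of the tail light's upright steel tab plate, to push, pull or pinch: 8 mm thick (x), 44 mm wide (y), 2 to 62 mm high, 105 mm from the lamp's origin towards -x; 36 mm free between tab and housing, 43 mm between tab and lens rim.
- lens (a joint): How far the lens is pressed into the housing, m: 0 = standing 8 mm proud (starts there, up to 1 mm in), 0.008 = fully home. A stiff fit, about 6 N, that stays where it is put.
- lens_top (a point): Centre of the lens's flat top: 63 mm above the shelf when proud, 55 mm when home. The lens is 116 x 70 mm at its rim, 100 x 58 mm above.
- screw_cup: Bystander: stainless cup of screws, 76 mm across, 85 mm tall; origin at the centre of its underside.
- tyre_lever: Bystander: green plastic tyre lever, 150 mm long, lying flat; origin at the centre of its underside.
- brake_lever: Bystander: black brake lever, 160 mm long, lying flat; origin at the centre of its underside.
- spanner: Bystander: steel spanner, 170 mm long, lying flat; origin at the centre of its underside.
- screwdriver: Bystander: screwdriver, 190 mm long, lying flat; origin at the centre of its underside.
- lube_can: Bystander: blue bottle, 54 mm across, 150 mm tall; origin at the centre of its underside.
Not all that is in view belongs to the job. What is meant by the lamp is not red, and is the smaller of those in its own colour.

How it is judged:
By the outcome, as a careful person would: the job done as asked, in the order asked, and still so for the second after the job is handed in, with the robot touching nothing.
It also fails if it takes over 61 s, if anything falls off the work surface, if the arm or the gripper's body presses on something with over 40 N, if the wrist force passes 120 N, or if a joint passes its speed limit or range.

ROBOT

A 6-joint arm with a two-finger parallel gripper is mounted at the origin on the work surface. World frame = base frame: x ahead of the robot, y to its left, z up, the work surface at z = 0. Lengths are in m, angles in rad, forces in N, time in s.
With the tool pointing down it reaches from about 0.25 to 0.775 m from the base axis. Payload 4 kg.
Tool frame: the origin (TCP) lies on the centre line of the jaws, within the pads' length; the fingertips stand 14 mm ahead of it and the grasp point (between the pads) lies 5 mm behind it (robot.tcp_to_tips is the distance from the TCP to the fingertips, in m); z points along the fingers, y is the line along which they close (so a half turn about z gives the same grasp; the last joint's range is limited). The gripper opens to 94 mm and grips with 3 to 60 N. Pads are 16 mm wide; open, the fingers measure 119 mm over their backs; the gripper's body (75 mm by 177 mm) begins 78 mm behind the grasp point.
Start: joints at [-1.255, 0.087, 1.371, -0, 1.684, -0.103], TCP at [0.224, -0.502, 0.186] pointing down, gripper open.
Joint ranges: [-3.1, 3.1], [-0.76, 2.03], [0.27, 2.55], [-1.08, 4.22], [0.17, 2.65], [-2.57, 2.57]. Speed limits (rad/s): [2.79, 2.79, 3.14, 3.14, 3.14, 3.14].

INTERFACE

Orientations are given as [roll, pitch, yaw] about the fixed x, y, z axes, in that order (R = Rz(yaw) Ry(pitch) Rx(roll)).
In Python, from bench import robot gives the robot as it stands.
- The arm moves only by the tool carry_out, never from a script. Its argument "increments" is a list of rows, each a list of 3 entries, a list of its own where there are three numbers: the closure in counts, from 0 (fully open) to 255 (shut), then the shift along the tool's x, y, z in mm, then the turn about the tool's z in degrees. In form: [[fingers, [dx, dy, dz], twist], ...]. A call has 1 to 8 rows; each row shifts and turns the commanded pose from where the row before left it, along the tool's axes as they then stand; what a row does not reach is not made up. A row lasts 1/10 s, in which the tool goes at most 50 mm and 8.59 degrees, less where a joint would pass 70% of its speed; a pose out of reach is approached as far as the arm can. A call with a gripper value outside its range is refused whole. The fingers move at their own pace and stop on an object; the grip force is fixed at half the most. Time passes only in rows, so rows that do not move let the fingers close. It gives the time, the measured TCP pose, the force, the opening and the grip force at its end, in the units of the state.
- robot.get_obs(): the state, without advancing time (a new reading comes with each control period).
- robot.snapshot(name): name is "scene" or "top"; returns the picture (384x512x3 uint8, blue, green, red); there is no depth.
- robot.get_calibration(name): a dict with "vfov" (degrees; the focal length in pixels is half the picture's height over the tangent of half this angle, whatever the lens; pixels are square), "cx", "cy" (the principal point, pixels), "k1" (the pictures are not rectified: a ray, as slopes to the right and down, at radius r is drawn at 1 + k1 r^2 times it, then the intrinsics apply), "T" (4x4, takes a point from camera to world coordinates). Camera axes: x right, y down, z forward; pixel columns grow to the right and rows downward; lengths in m; the calibration is good to about 2 mm. A picture is of the moment at which its call begins. get_calibration takes no time and is no camera call.
- robot.close_job(): hands the job in; it is judged then, once.
The state is a dict: "time": time; "joint_positions": joint angles; "qvel": joint speeds; "joint_torque": joint torques, N m; "tool_pos": TCP position; "ee_rot": TCP orientation; "wrist_force": force on the tool from outside, world axes, zero at the start; "wrist_torque": the same for the moment, N m; "width": finger opening in m; "finger_force": force on a finger pad.
Only numpy, scipy, OpenCV 4.12 (cv2) and the standard library are available. Lean on these libraries where they do the work, as an engineer would, in place of code of your own. Each camera call takes 0.05 s, during which the arm holds its last target. There are 200 camera calls.

## Working session

There is one attempt and no reset: what is moved stays moved. The work goes in short steps, Python scripts to look and compute and a tool call to move; the robot and the scene stay as the last step left them, time stands still between calls to the robot, and variables do not carry over. Pictures are saved under pics/ and viewed, at most 10 in all, crops included, and the job is handed in when it is done.

Besides the shell and the picture viewer there is one more tool, called after "Call:" in YAML: its name, and indented under it one key for each argument. carry_out: Moves the arm, as the interface text tells. Its arguments: {"type":"object","properties":{"increments":{"type":"array","items":{"type":"array"}}},"required":["increments"]}

```bash
ls; mkdir -p pics
python3 - <<'E'
from bench import robot
import cv2
for n in("scene","top"):
    cv2.imwrite(f"pics/{n}0.png",robot.snapshot(n)); c=robot.get_calibration(n); print(n,c)
print(robot.get_obs())
E
```

```text
pics
scene {'vfov': 53.231586113654515, 'cx': 256.667249742255, 'cy': 192.83028310749054, 'k1': -0.05632771085748619, 'T': array([[ 0.06423462,  0.50666024, -0.85974957,  1.38783321],
       [ 0.99789401, -0.02481908,  0.05992966,  0.0464692 ],
       [ 0.00902579, -0.8617885 , -0.50718746,  0.71519194],
       [ 0.        ,  0.        ,  0.        ,  1.        ]])}
top {'vfov': 42.830398928712086, 'cx': 253.0548246907023, 'cy': 190.0717919319468, 'k1': -0.19397091790132648, 'T': array([[-0.02765826, -0.99510458,  0.09487828,  0.32664631],
       [-0.99959253,  0.02686269, -0.00965243,  0.11875712],
       [ 0.0070565 , -0.09510659, -0.99544208,  1.59235394],
       [ 0.        ,  0.        ,  0.        ,  1.        ]])}
{'time': 0.1, 'joint_positions': array([-1.25512909e+00,  8.78799569e-02,  1.37208534e+00,  2.17425932e-06,
        1.68359674e+00, -1.03115634e-01]), 'qvel': array([-0.00042693,  0.00038625, -0.00356675,  0.00043269, -0.00056929,
       -0.00104568]), 'joint_torque': array([ 1.89528953e-03, -3.41253090e+01, -3.03301299e+01,  7.18237599e-02,
        3.03916179e-02, -1.00293169e-04]), 'tool_pos': array([ 0.22348062, -0.50197171,  0.1844309 ]), 'ee_rot': array([-3.13963396e+00, -2.04863512e-04,  4.18782910e-01]), 'wrist_force': array([-0.13529477, -0.78036118,  0.00287469]), 'wrist_torque': array([0.02709435, 0.02765475, 0.01093159]), 'finger_force': 0.0, 'width': 0.09407024290545454}
```

View pics/scene0.png

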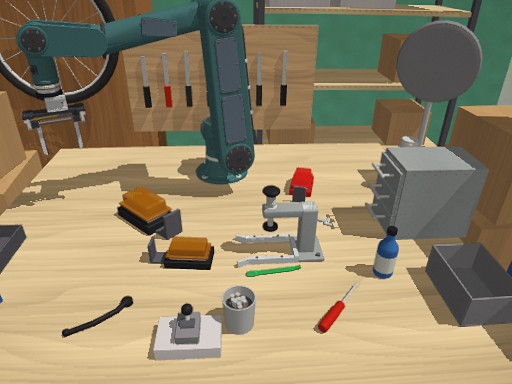

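View pics/top0.png

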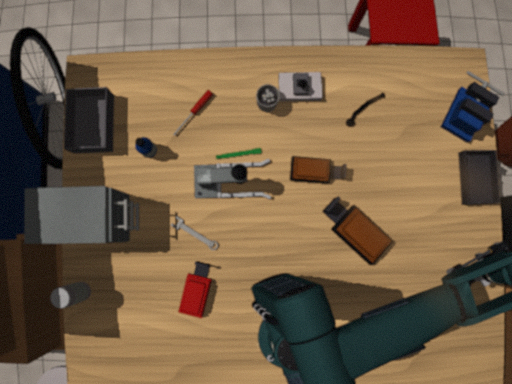

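Two amber candidates show in the top view: the small one at (312,169), with its tab at (342,172), and a larger one at (362,233). The red one is at (197,293). The small amber one lies in front of the press mouth (rails ending near (270,163) and (270,197)), so it fits the description. I'll confirm it in an enlarged crop.

Run:
```python
import cv2,numpy as np
a=cv2.imread("pics/top0.png")[130:270,180:400]; b=cv2.imread("pics/scene0.png")[175:285,115:335]
cv2.imwrite("pics/crop0.png",np.vstack([cv2.resize(a,None,fx=2.3,fy=2.3,interpolation=3),cv2.resize(b,None,fx=2.3,fy=2.3,interpolation=3)]))
```

```text
(no output)
```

View pics/crop0.png

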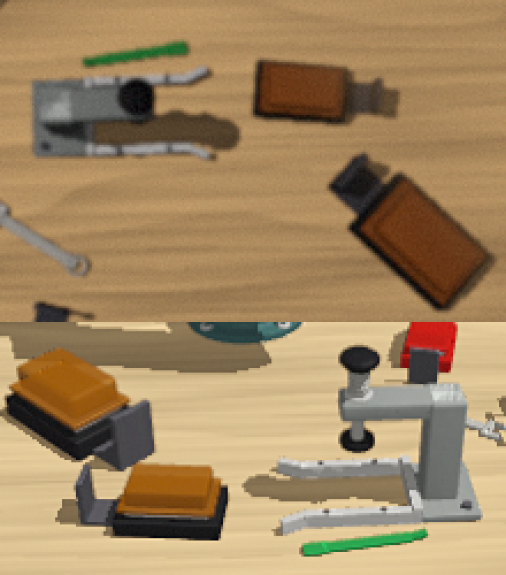

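The crop confirms it: the small amber lamp has its tab pointing away from the press (top view (342,172)), and its lens end faces the mouth. The other amber one is visibly larger, with its tab facing another way. Next I'll fit both poses with a wireframe overlay as a check.

```bash
cat > h.py <<'E'
import cv2,numpy as np
from scipy.optimize import minimize,least_squares
from bench import robot
C={n:robot.get_calibration(n) for n in("scene","top")}
def proj(n,P):
    c=C[n]; T=c["T"]; q=(np.atleast_2d(P)-T[:3,3])@T[:3,:3]
    s=q[:,:2]/q[:,2:]; s=s*(1+c["k1"]*(s**2).sum(1,keepdims=True))
    f=192/np.tan(np.radians(c["vfov"]/2)); return s*f+[c["cx"],c["cy"]]
def place(p,L):
    L=np.atleast_2d(np.array(L,float)); c,s=np.cos(p[2]),np.sin(p[2])
    return np.c_[p[0]+c*L[:,0]-s*L[:,1],p[1]+s*L[:,0]+c*L[:,1],L[:,2]]
def box(x0,x1,y0,y1,z0,z1): return [[x,y,z] for x in(x0,x1) for y in(y0,y1) for z in(z0,z1)]
def amber(img):
    h=cv2.cvtColor(img,cv2.COLOR_BGR2HSV); return ((h[...,0]>4)&(h[...,0]<22)&(h[...,1]>185)).astype(np.uint8)
def blob(img,uv):
    n,l=cv2.connectedComponents(amber(img)); r=l==l[uv[1],uv[0]]; return r.astype(np.uint8)
def lenspts(top=.063): return box(-.058,.058,-.035,.035,top-.031,top-.026)+box(-.05,.05,-.029,.029,top,top)
def sil(n,P,S=4):
    m=np.zeros((384*S,512*S),np.uint8); h=cv2.convexHull(((proj(n,P)+.5)*S-.5).astype(np.float32))
    cv2.fillConvexPoly(m,np.round(h).astype(int),1); return cv2.resize(m.astype(np.float32),(512,384),interpolation=cv2.INTER_AREA)
def fitlamp(masks,p0,top=.063):
    f=lambda p:sum(np.abs(sil(n,place(p,lenspts(top)))-m).sum()/m.sum() for n,m in masks.items())
    r=minimize(f,p0,method="Nelder-Mead",options=dict(initial_simplex=[p0]+[np.array(p0)+d for d in np.diag([.01,.01,.08])],xatol=1e-4,fatol=1e-4)); return r.x,r.fun
def wire(n,img,p,boxes,S,off,col):
    for b in boxes:
        q=((proj(n,place(p,b))+.5-off)*S).astype(int)
        for i in range(8):
            for k in(1,2,4):
                if not i&k: cv2.line(img,q[i].tolist(),q[i|k].tolist(),col,1)
LB=[box(-.065,.065,-.04,.04,0,.024),box(-.109,-.101,-.022,.022,.002,.062),box(-.05,.05,-.029,.029,.063,.063)]
PB=[box(-.097,-.097,-.054,.054,0,.02),box(-.065,.065,-.043,.043,0,.02),box(-.023,.128,-.022,.022,.13,.155),box(.082,.128,-.0225,.0225,0,.155),box(-.018,.018,-.018,.018,.213,.213)]
E
python3 - <<'E'
from h import *
I={n:cv2.imread(f"pics/{n}0.png") for n in C}
m={"top":blob(I["top"],(312,169)),"scene":blob(I["scene"],(188,250))}
print({n:(v.sum(),cv2.boundingRect(v)) for n,v in m.items()})
obs=[("top",(239.1,172.6),[0,0,.213]),("scene",(271.1,189.3),[0,0,.213]),("top",(270.9,160.9),[-.097,-.057,.02]),("top",(272.6,197.4),[-.097,.057,.02]),
("scene",(236.7,236.7),[-.097,.057,.02]),("scene",(238.9,264.6),[-.097,-.057,.02])]
# sign: press +x ~ world +y, press +y ~ world -x
f=lambda p:np.concatenate([proj(n,place(p,L))[0]-uv for n,uv,L in obs])
r=least_squares(f,[.45,.1,1.57]); pp=r.x; print("press",pp,r.fun.round(1))
pl,e=fitlamp(m,[pp[0],pp[1]-.2,1.57]); print("lamp",pl,e)
d=place([0,0,-pp[2]],[[pl[0]-pp[0],pl[1]-pp[1],0]]); print("lamp in press",d,np.degrees(pl[2]-pp[2]))
out=[]
for n,(x0,y0,w,h) in {"top":(185,145,175,66),"scene":(135,180,200,95)}.items():
    S=4; im=cv2.resize(I[n][y0:y0+h,x0:x0+w],None,fx=S,fy=S,interpolation=2)
    wire(n,im,pl,LB,S,np.array([x0,y0]),(255,255,0)); wire(n,im,pp,PB,S,np.array([x0,y0]),(0,0,255))
    out.append(cv2.copyMakeBorder(im,0,0,0,800-im.shape[1],0))
o=np.vstack(out); print(o.shape); cv2.imwrite("pics/fit0.png",o[:600] if 0 else cv2.resize(o,None,fx=.92,fy=.92,interpolation=3))
E
```

```text
{'top': (np.uint64(607), (293, 158, 36, 24)), 'scene': (np.uint64(822), (166, 237, 45, 23))}
press [0.51253963 0.14526422 1.60898902] [-0.6 -1.2 -0.1 -1.4 -2.4 -0.9 -1.6 -2.5 -2.1 -1.1 -2.  -4.1]
lamp [ 0.53790312 -0.08180867  1.47973737] 0.49297793483968466
lamp in press [[-0.22787576 -0.01667458  0.        ]] -7.405573879396639
(644, 800, 3)
```

View pics/fit0.png

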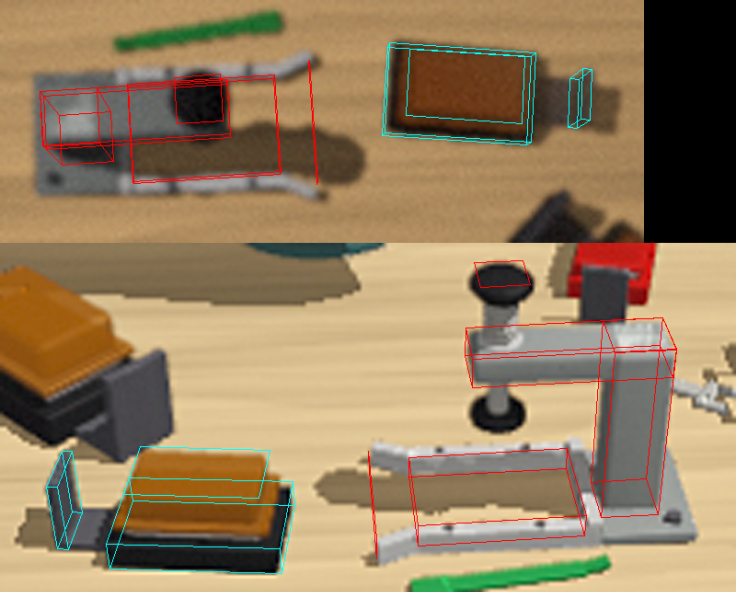

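```bash
cat > fit.py <<'E'
from h import *
I={n:cv2.imread(f"pics/{n}0.png") for n in C}
t=[((201,100),[0,0,.21]),((317,58),[-.097,-.056,.02]),((321,193),[-.097,.056,.02]),((279,72),[-.065,-.047,.02]),((279,183),[-.065,.047,.02]),((118,75),[.065,-.047,.02]),((122,187),[.065,.047,.02])]
s=[((374,445),[-.097,.056,.02]),((378,550),[-.097,-.056,.02]),((467,328),[-.023,.022,.155]),((473,387),[-.023,-.022,.13]),((662,319),[.128,.0225,.155]),((676,348),[.128,-.0225,.155]),((502,277),[0,0,.213]),((497,413),[0,0,.09])]
obs=[("top",np.array(u)/3.68+[185,145]-.4,L,0) for u,L in t]+[("scene",(np.array(u)-[0,243])/3.68+[135,180]-.4,L,2) for u,L in s]
f=lambda p:np.concatenate([proj(n,place(p,L))[0]+p[3+k:5+k]-uv for n,uv,L,k in obs]+[p[3:7]])
r=least_squares(f,[.51,.145,1.57,0,0,0,0],loss="soft_l1"); pp=r.x[:3]; o=r.x[3:]; print("press",pp,np.degrees(pp[2]),"off",o.round(2)); print(r.fun.reshape(-1,2).round(1).tolist())
off={"top":o[:2],"scene":o[2:]}
import h; p0=h.proj; h.proj=lambda n,P:p0(n,P)+off[n]
m={"top":blob(I["top"],(312,169)),"scene":blob(I["scene"],(188,250))}
for k in (["top"],["scene"],["top","scene"]):
    pl,e=fitlamp({n:m[n] for n in k},[.535,-.08,1.5]); d=place([0,0,-pp[2]],[[pl[0]-pp[0],pl[1]-pp[1],0]]); print(k,"lamp",pl.round(4),e,d.round(4),np.degrees(pl[2]-pp[2]),"tab",place(pl,[-.105,0,.06]))
out=[]
for n,(x0,y0,w,hh) in {"top":(185,145,175,66),"scene":(135,180,200,95)}.items():
    S=4; im=cv2.resize(I[n][y0:y0+hh,x0:x0+w],None,fx=S,fy=S,interpolation=2)
    if n=="top": im=cv2.convertScaleAbs(im,alpha=1.6)
    wire(n,im,pl,LB,S,np.array([x0,y0]),(255,255,0)); wire(n,im,pp,PB,S,np.array([x0,y0]),(0,0,255))
    out.append(cv2.copyMakeBorder(im,0,0,0,800-im.shape[1],0))
cv2.imwrite("pics/fit1.png",cv2.resize(np.vstack(out),None,fx=.92,fy=.92,interpolation=3))
E
python3 fit.py
```

```text
press [0.51138804 0.14516842 1.58658323] 90.90452302746864 off [0.25 0.   0.31 0.22]
[[-0.4, 0.2], [-1.5, 1.0], [-0.9, -1.4], [-0.9, 0.3], [0.4, -1.0], [2.9, 1.2], [2.8, -0.4], [-0.9, 0.9], [-0.7, -3.3], [-0.0, -0.3], [-0.3, 0.1], [0.6, 0.2], [0.3, 1.0], [0.2, -1.0], [0.3, 0.1], [0.2, 0.0], [0.3, 0.2]]
['top'] lamp [ 0.5384 -0.0814  1.4961] 0.30817545304777594 [[-0.227  -0.0234  0.    ]] -5.18160755854114 tab [[ 0.53057382 -0.18613055  0.06      ]]
['scene'] lamp [ 0.5378 -0.0831  1.4997] 0.18126520681265207 [[-0.2286 -0.0228  0.    ]] -4.980726223938635 tab [[ 0.53032551 -0.18779033  0.06      ]]
['top', 'scene'] lamp [ 0.5374 -0.0827  1.4874] 0.4924788908396365 [[-0.2283 -0.0224  0.    ]] -5.684021592107134 tab [[ 0.52868744 -0.18735221  0.06      ]]
```

View pics/fit1.png

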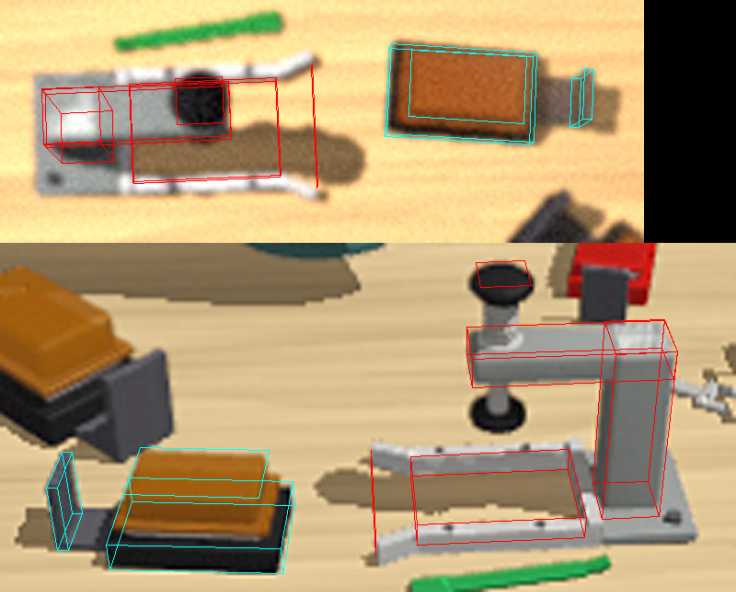

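The overlay fits the small lamp and the press within about 3 mm. In the press frame the lamp is at about (-228, -22) mm, turned about -5°. I'll turn the tool first, then move above the tab.

Call:
carry_out:
  increments:
    - [0,[0,0,0],-7.7]
    - [0,[0,0,0],-7.7]
    - [0,[0,0,0],-7.7]
    - [0,[0,0,0],-7.7]
    - [0,[0,0,0],-7.7]
    - [0,[0,0,0],-7.7]
    - [0,[0,0,0],-7.7]
    - [0,[0,0,0],-7.7]

```text
time: 0.9
tool_pos: [0.2236, -0.5021, 0.1848]
ee_rot: [-3.141, -0.001, 1.499]
wrist_force: [-0.5, 0.5, -0.2]
width: 0.0937
finger_force: 0.0
```

```bash
cat > go.py <<'E'
import sys,numpy as np
from scipy.spatial.transform import Rotation as R
from bench import robot
def st():
    o=robot.get_obs(); print("t",round(o["time"],2),"pos",o["tool_pos"].round(4),"rot",np.degrees(o["ee_rot"]).round(2),"F",o["wrist_force"].round(1),"w",round(o["width"],4),"ff",round(o["finger_force"],1)); return o
def to(x,y,z,yawdeg=None):
    o=st(); r=R.from_euler("xyz",o["ee_rot"]); d=r.inv().apply(np.array([x,y,z])-o["tool_pos"])*1000
    print("shift mm",d.round(1),"twist",None if yawdeg is None else round(np.degrees(o["ee_rot"][2])-yawdeg,2))
if __name__=="__main__":
    a=[float(v) for v in sys.argv[1:]]; to(*a) if a else st()
E
python3 go.py 0.530 -0.187 0.15 85.5
```

```text
t 0.9 pos [ 0.2236 -0.5021  0.1848] rot [-1.7997e+02 -7.0000e-02  8.5910e+01] F [-0.5  0.5 -0.2] w 0.0937 ff 0.0
shift mm [336.1 283.2  35. ] twist 0.41
```

Call:
carry_out:
  increments:
    - [0,[30,25,0],0]
    - [0,[38,32,0],0]
    - [0,[38,32,0],0]
    - [0,[38,32,0],0]
    - [0,[38,32,0],0]
    - [0,[38,32,0],0]
    - [0,[38,32,0],0]
    - [0,[38,32,0],0]

```text
time: 1.7
tool_pos: [0.4956, -0.2246, 0.185]
ee_rot: [-3.141, -0.0, 1.494]
wrist_force: [-0.1, -0.1, 1.2]
width: 0.0942
finger_force: 0.0
```

Call:
carry_out:
  increments:
    - [0,[25,22,10],0]
    - [0,[15,12,20],0]
    - [0,[0,0,10],0]
    - [0,[0,0,0],0]
    - [0,[0,0,0],0]

```text
time: 2.2
tool_pos: [0.5309, -0.1901, 0.1455]
ee_rot: [-3.141, 0.0, 1.493]
wrist_force: [-0.0, 0.4, 0.1]
width: 0.094
finger_force: 0.0
```

```bash
python3 go.py 0.530 -0.187 0.04 85.5
python3 - <<'E'
from h import *
o=robot.get_obs(); p=o["tool_pos"]; r=cv2.Rodrigues(np.zeros(3))[0]
from scipy.spatial.transform import Rotation as R
M=R.from_euler("xyz",o["ee_rot"]).as_matrix()
out=[]
for n,(x0,y0,w,hh) in {"top":(280,140,120,65),"scene":(110,180,120,90)}.items():
    im=robot.snapshot(n); cv2.imwrite(f"pics/{n}1.png",im); S=4
    im=cv2.resize(im[y0:y0+hh,x0:x0+w],None,fx=S,fy=S,interpolation=2)
    for q in ([0,.0472,.014],[0,-.0472,.014],[0,0,.014]):
        uv=(proj(n,p+M@np.array(q))[0]+.5-[x0,y0])*S; cv2.drawMarker(im,tuple(int(v) for v in uv),(0,255,255),0,10,1)
    out.append(im)
cv2.imwrite("pics/chk1.png",np.vstack(out)[:600])
E
```

```text
t 2.2 pos [ 0.5309 -0.1901  0.1455] rot [-1.7996e+02  2.0000e-02  8.5520e+01] F [-0.   0.4  0.1] w 0.094 ff 0.0
shift mm [  3.1  -1.  105.5] twist 0.02
```

View pics/chk1.png

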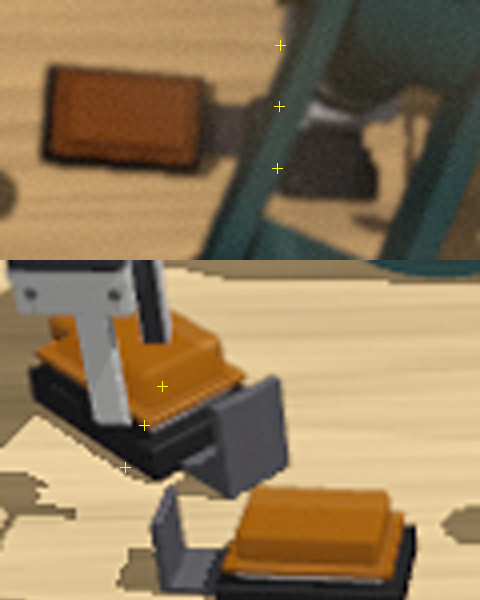

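Run:
```python
from h import *
from scipy.spatial.transform import Rotation as R
print(robot.tcp_to_tips)
M=R.from_euler("xyz",[-3.13963396e+00,-2.04863512e-04,4.18782910e-01]).as_matrix();p=np.array([0.22348062,-0.50197171,0.1844309])
for q in ([0,.0472,.014],[0,-.0472,.014],[0,.0595,.014],[0,-.0595,.014],[0,0,-.083]): print(q,proj("scene",p+M@np.array(q)).round(1))
a=cv2.imread("pics/scene0.png")[85:165,10:120]; b=cv2.imread("pics/scene1.png")[135:255,100:210]
print([robot.get_calibration(n)["T"][:3,3] for n in C])
cv2.imwrite("pics/chk2.png",np.vstack([cv2.resize(a,None,fx=3,fy=3,interpolation=3),cv2.resize(b,None,fx=3,fy=3,interpolation=3)]))
```

```text
0.014
[0, 0.0472, 0.014] [[ 51.1 163.3]]
[0, -0.0472, 0.014] [[ 81.5 157.6]]
[0, 0.0595, 0.014] [[ 47.1 164.1]]
[0, -0.0595, 0.014] [[ 85.3 156.9]]
[0, 0, -0.083] [[ 59.3 132.8]]
[array([1.38783321, 0.0464692 , 0.71519194]), array([0.32664631, 0.11875712, 1.59235394])]
```

View pics/chk2.png

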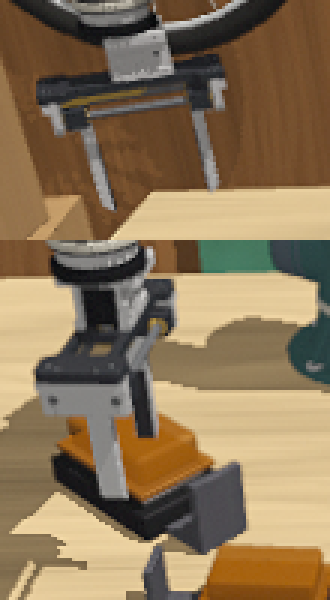

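Run:
```python
from h import *
from scipy.spatial.transform import Rotation as R
print("base",proj("scene",[0,0,0]),proj("top",[0,0,0]))
M=R.from_euler("xyz",[-3.13963396e+00,-2.04863512e-04,4.18782910e-01]).as_matrix();p=np.array([0.22348062,-0.50197171,0.1844309])
for q in ([0,.0535,.014],[0,-.0535,.014],[0,0,-.083]): print(q,proj("top",p+M@np.array(q)).round(1))
# where do observed scene tips land for dz / dx hypotheses
for d in ([0,0,.03],[0,0,.035],[-.05,0,0],[-.03,0,.015]): print(d,[proj("scene",p+M@np.array(q)+d).round(1).tolist() for q in ([0,.0535,.014],[0,-.0535,.014])])
a=cv2.imread("pics/top0.png")[230:300,440:512]; b=cv2.imread("pics/scene0.png")[120:200,170:280]; c=cv2.imread("pics/top1.png")[130:210,320:400]
g=[cv2.resize(x,(480,int(480*x.shape[0]/x.shape[1])),interpolation=3)[:300] for x in (a,b,c)]
H=[cv2.copyMakeBorder(x,0,300-len(x) if len(x)<300 else 0,0,0,0) for x in g]
cv2.imwrite("pics/chk3.png",cv2.resize(np.vstack([np.hstack([cv2.resize(a,(400,300)),cv2.resize(b,(400,300))]),np.hstack([cv2.resize(c,(400,300)),np.zeros((300,400,3),np.uint8)])]),(800,600)))
```

```text
base [[221.66565973 171.7114043 ]] [[289.02876522 336.21337526]]
[0, 0.0535, 0.014] [[471.4 255.5]]
[0, -0.0535, 0.014] [[442.1 271.8]]
[0, 0, -0.083] [[470.8 265.2]]
[0, 0, 0.03] [[[46.7, 155.3]], [[81.5, 149.0]]]
[0, 0, 0.035] [[[46.3, 153.9]], [[81.2, 147.6]]]
[-0.05, 0, 0] [[[55.0, 157.2]], [[88.1, 151.0]]]
[-0.03, 0, 0.015] [[[51.5, 155.6]], [[85.3, 149.4]]]
```

View pics/chk3.png

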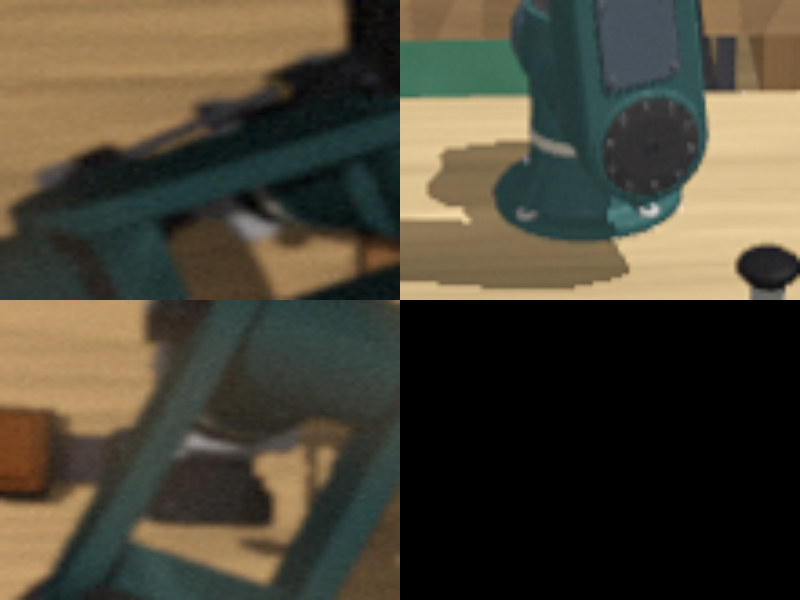

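The base projects correctly, but the gripper appears about 33 mm higher than the reported TCP implies. In scene1 the near tip is at about (138,241) where I predicted (141,252). I'll descend in guarded steps and look again by the tab.

Call:
carry_out:
  increments:
    - [0,[3,0,20],0]
    - [0,[0,0,25],0]
    - [0,[0,0,25],0]
    - [0,[0,0,20],0]
    - [0,[0,0,10],0]
    - [0,[0,0,5],0]
    - [0,[0,0,0],0]
    - [0,[0,0,0],0]

```text
time: 3.1
tool_pos: [0.5327, -0.1868, 0.0419]
ee_rot: [3.139, 0.001, 1.494]
wrist_force: [-0.6, 1.0, 0.4]
width: 0.0939
finger_force: 0.0
```

```bash
cat > look.py <<'E'
import sys
from h import *
from scipy.spatial.transform import Rotation as R
def look(name,views,dz=0):
    o=robot.get_obs(); p=o["tool_pos"]; M=R.from_euler("xyz",o["ee_rot"]).as_matrix(); w=o["width"]/2; out=[]
    for n,(x0,y0,W,H,S) in views.items():
        im=robot.snapshot(n); cv2.imwrite(f"pics/{n}_{name}.png",im)
        im=cv2.resize(im[y0:y0+H,x0:x0+W],None,fx=S,fy=S,interpolation=2)
        for q,c in (([0,w,.014],(0,255,255)),([0,-w,.014],(0,255,255))):
            for d in (0,dz):
                uv=(proj(n,p+M@np.array(q)+[0,0,d])[0]+.5-[x0,y0])*S; cv2.drawMarker(im,tuple(int(v) for v in uv),c if d==0 else (255,0,255),0,10,1)
        out.append(im)
    Wm=max(i.shape[1] for i in out)
    cv2.imwrite(f"pics/{name}.png",np.vstack([cv2.copyMakeBorder(i,0,0,0,Wm-i.shape[1],0) for i in out]))
E
python3 go.py .53 -.187 .04 85.5; python3 -c "
from look import *
look('chk4',{'scene':(110,190,120,90,5)},.033)"
```

```text
t 3.1 pos [ 0.5327 -0.1868  0.0419] rot [1.7987e+02 6.0000e-02 8.5580e+01] F [-0.6  1.   0.4] w 0.0939 ff 0.0
shift mm [-0.4 -2.7  1.9] twist 0.08
```

View pics/chk4.png

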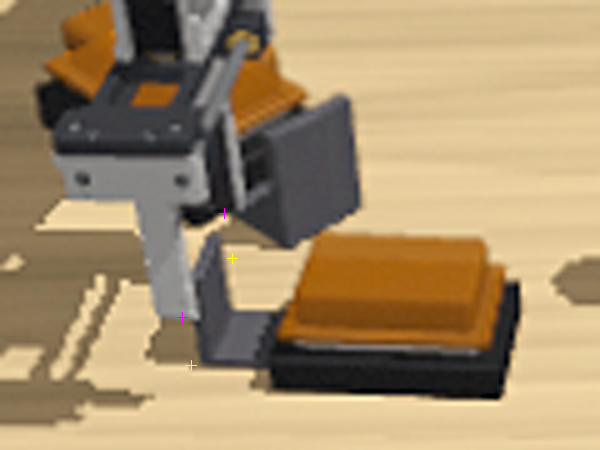

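The fingertips match the marker raised by 33 mm (near tip at (145,254) px), so the tips are really about 59 mm up. The tab is straddled, centred within about 3 mm. I'll go down to a reported z of 0.016 (real tips about 35 mm, still clear if the reported height is right) and close.

Call:
carry_out:
  increments:
    - [0,[2,-3,6],0]
    - [0,[0,0,8],0]
    - [0,[0,0,8],0]
    - [0,[0,0,4],0]
    - [0,[0,0,0],0]
    - [0,[0,0,0],0]

```text
time: 3.75
tool_pos: [0.529, -0.1839, 0.0142]
ee_rot: [-3.141, -0.0, 1.494]
wrist_force: [-0.2, 0.2, -0.6]
width: 0.094
finger_force: 0.0
```

Call:
carry_out:
  increments:
    - [120,[0,0,0],0]
    - [200,[0,0,0],0]
    - [255,[0,0,0],0]
    - [255,[0,0,0],0]
    - [255,[0,0,0],0]
    - [255,[0,0,0],0]
    - [255,[0,0,0],0]

```text
time: 4.45
tool_pos: [0.529, -0.184, 0.0145]
ee_rot: [-3.142, 0.0, 1.494]
wrist_force: [-0.0, -0.5, -0.3]
width: 0.0434
finger_force: 30.0
```

```bash
python3 go.py; python3 -c "
from look import *
look('chk5',{'scene':(110,190,160,90,5)},.033)"
```

```text
t 4.45 pos [ 0.529  -0.184   0.0145] rot [-1.80e+02  1.00e-02  8.56e+01] F [-0.  -0.5 -0.3] w 0.0434 ff 30.0
```

The tab is gripped (43.4 mm, 30 N). Next I'll align it with the press axis and move up to the mouth.

Call:
carry_out:
  increments:
    - [255,[0,-3,0],-1.5]
    - [255,[0,-4,0],-1.5]
    - [255,[5,-4,0],-1]
    - [255,[8,-3,0],-1]
    - [255,[10,0,0],0]
    - [255,[10,0,0],0]
    - [255,[10,0,0],0]
    - [255,[5,0,0],0]

```text
time: 5.3
tool_pos: [0.5147, -0.1342, 0.0145]
ee_rot: [-3.141, 0.0, 1.583]
wrist_force: [-0.9, -3.2, -0.2]
width: 0.043
finger_force: 30.0
```

```bash
python3 go.py
python3 - <<'E'
from look import *
look('chk6',{'top':(190,145,150,65,5),'scene':(135,180,150,55,5)},.033)
E
```

```text
t 5.3 pos [ 0.5147 -0.1342  0.0145] rot [-179.98    0.     90.67] F [-0.9 -3.2 -0.2] w 0.043 ff 30.0
```

View pics/chk6.png

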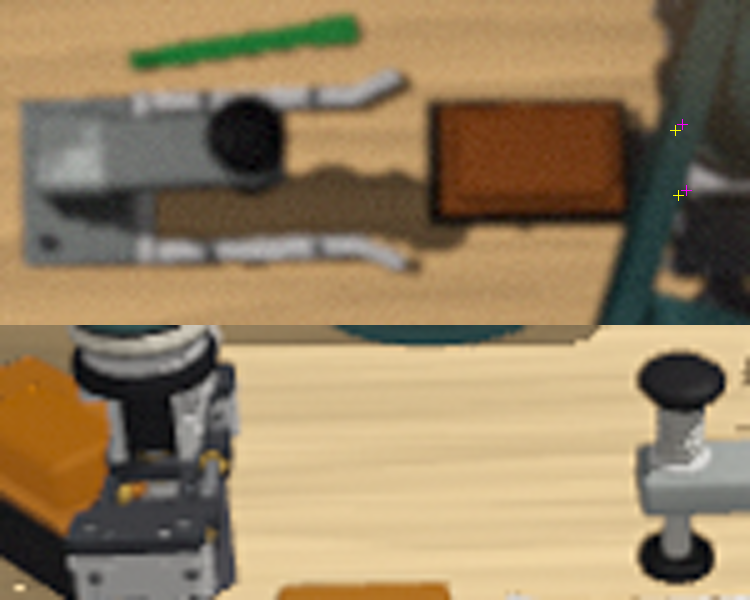

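The top view shows the lamp square before the mouth. The outline spans rows 165–189, and the rail tips are at about (270,161) and (272,198), so the lamp may sit a few mm off the axis. I'll measure that numerically from the saved pictures.

```bash
cat > rel.py <<'E'
from h import *
import sys
def unproj(n,uv,z):
    c=C[n]; f=192/np.tan(np.radians(c["vfov"]/2)); d=(np.array(uv,float)-[c["cx"],c["cy"]])/f; s=d.copy()
    for _ in range(10): s=d/(1+c["k1"]*(s**2).sum())
    v=c["T"][:3,:3]@np.array([*s,1]); o=c["T"][:3,3]; return o+v*(z-o[2])/v[2]
def rails(im):
    h=cv2.cvtColor(im,cv2.COLOR_BGR2HSV); out=[]
    for u in range(222,262,2):
        r=[]
        for a,b in ((158,171),(188,203)):
            col=np.clip(110-h[a:b,u,1].astype(float),0,None)*(h[a:b,u,2]>90); 
            r.append((col*np.arange(a,b)).sum()/col.sum() if col.sum()>50 else np.nan)
        P=[unproj("top",(u,v),.018) for v in r]; out.append([P[0][1],P[0][0],P[1][0]])
    return np.array(out)
if __name__=="__main__":
    im=cv2.imread("pics/top_chk6.png")
    r=rails(im); print(r[::3].round(4))
    mid=(r[:,1]+r[:,2])/2; k=np.isfinite(mid); c=np.polyfit(r[k,0],mid[k],1); print("axis x at y=.145, slope",np.polyval(c,.145),c[0],"yaw",90-np.degrees(np.arctan(c[0])))
    g=cv2.GaussianBlur(cv2.cvtColor(im,cv2.COLOR_BGR2GRAY),(0,0),.6).astype(float); L=[]
    for u in range(280,312,3):
        col=g[155:200,u]; d=np.diff(col); a=np.argmin(d[:15]); b=25+np.argmax(d[25:])
        P=[unproj("top",(u,155+v+.5),.024) for v in (a,b)]; L.append([P[0][1],P[0][0],P[1][0]])
    L=np.array(L); print(L[::2].round(4)); m=np.polyfit(L[:,0],L[:,1:].mean(1),1); print("lamp yaw",90-np.degrees(np.arctan(m[0])),"x at -.05",np.polyval(m,-.05),"axis there",np.polyval(c,-.05))
E
python3 rel.py
python3 - <<'E'
from h import *
m={n:blob(cv2.imread(f"pics/{n}_chk6.png"),uv) for n,uv in {"top":(295,176),"scene":(207,248)}.items()}
for k in (["top"],["scene"],["top","scene"]): print(k,fitlamp({n:m[n] for n in k},[.515,-.03,1.57]))
E
```

```text
[[0.2022 0.5558 0.4643]
 [0.1827 0.5553 0.4634]
 [0.163  0.5634 0.4644]
 [0.1434 0.5676 0.4639]
 [0.1241 0.5618 0.4644]
 [0.1046 0.5612 0.4647]
 [0.0851 0.5617 0.4647]]
axis x at y=.145, slope 0.5126554098852703 -0.02987293265229096 yaw 91.71108409774217
[[ 0.014   0.557   0.4595]
 [-0.0055  0.5565  0.4751]
 [-0.025   0.556   0.4746]
 [-0.0445  0.5555  0.4741]
 [-0.064   0.555   0.4735]
 [-0.0836  0.5545  0.473 ]]
lamp yaw 90.67419999910975 x at -.05 0.5143314650705754 axis there 0.518480631752467
['top'] (array([ 0.51534163, -0.03372066,  1.54780434]), np.float64(0.05226840101522843))
['scene'] (array([ 0.51418273, -0.03175133,  1.52306031]), np.float64(0.1630674653215637))
['top', 'scene'] (array([ 0.51514396, -0.03261432,  1.54158356]), np.float64(0.22237087203384948))
```

Call:
carry_out:
  increments:
    - [255,[8,-1,0],-0.7]
    - [255,[10,0,0],0]
    - [255,[10,0,0],0]
    - [255,[10,0,0],0]
    - [255,[10,0,0],0]
    - [255,[10,0,0],0]
    - [255,[10,0,0],0]
    - [255,[10,0,0],0]

```text
time: 6.2
tool_pos: [0.5121, -0.0566, 0.0145]
ee_rot: [-3.142, 0.0, 1.594]
wrist_force: [0.5, -3.9, -0.3]
width: 0.0435
finger_force: 30.0
```

```bash
python3 go.py
```

```text
t 6.2 pos [ 0.5121 -0.0566  0.0145] rot [-1.80e+02  1.00e-02  9.13e+01] F [ 0.5 -3.9 -0.3] w 0.0435 ff 30.0
```

Call:
carry_out:
  increments:
    - [255,[10,0.2,0],0]
    - [255,[10,0.2,0],0]
    - [255,[10,0.2,0],0]
    - [255,[10,0.2,0],0]
    - [255,[10,0.2,0],0]
    - [255,[10,0.2,0],0]
    - [255,[10,0.2,0],0]
    - [255,[10,0.2,0],0]

```text
time: 7.0
tool_pos: [0.5119, 0.0233, 0.0145]
ee_rot: [-3.141, 0.0, 1.593]
wrist_force: [0.0, -2.8, 0.8]
width: 0.0438
finger_force: 30.0
```

Call:
carry_out:
  increments:
    - [255,[5,0,0],0]
    - [255,[4,0,0],0]
    - [255,[3,0,0],0]
    - [255,[2,0,0],0]
    - [255,[0,0,0],0]

```text
time: 7.5
tool_pos: [0.5116, 0.0368, 0.0145]
ee_rot: [-3.142, -0.001, 1.593]
wrist_force: [0.1, -1.9, 0.3]
width: 0.0436
finger_force: 30.0
```

```bash
python3 go.py
```

```text
t 7.5 pos [0.5116 0.0368 0.0145] rot [-1.800e+02 -3.000e-02  9.129e+01] F [ 0.1 -1.9  0.3] w 0.0436 ff 30.0
```

Still no stop contact, so I'll creep.

Call:
carry_out:
  increments:
    - [255,[1.5,0,0],0]
    - [255,[1.5,0,0],0]
    - [255,[1.5,0,0],0]
    - [255,[0,0,0],0]

```text
time: 7.9
tool_pos: [0.5116, 0.0412, 0.0145]
ee_rot: [3.141, -0.0, 1.593]
wrist_force: [0.9, -2.1, 0.4]
width: 0.044
finger_force: 30.0
```

Call:
carry_out:
  increments:
    - [255,[1.5,0,0],0]
    - [255,[1.5,0,0],0]
    - [255,[0,0,0],0]

```text
time: 8.2
tool_pos: [0.5118, 0.0433, 0.0145]
ee_rot: [3.141, 0.002, 1.594]
wrist_force: [0.3, -5.6, 0.4]
width: 0.0437
finger_force: 30.0
```

Call:
carry_out:
  increments:
    - [255,[1.5,0,0],0]
    - [255,[1,0,0],0]
    - [255,[0,0,0],0]

```text
time: 8.5
tool_pos: [0.5121, 0.0434, 0.0148]
ee_rot: [3.14, 0.006, 1.594]
wrist_force: [0.9, -10.3, 1.1]
width: 0.0437
finger_force: 30.0
```

The lamp met the stop: force rose to 10 N with no motion. I'll relax, let go and rise straight up.

Call:
carry_out:
  increments:
    - [255,[-1.5,0,0],0]
    - [255,[-1,0,0],0]
    - [0,[0,0,0],0]
    - [0,[0,0,0],0]
    - [0,[0,0,0],0]
    - [0,[0,0,0],0]
    - [0,[0,0,-5],0]
    - [0,[0,0,-10],0]

```text
time: 9.3
tool_pos: [0.5107, 0.0443, 0.0292]
ee_rot: [-3.14, -0.0, 1.594]
wrist_force: [0.5, -0.5, 0.1]
width: 0.0885
finger_force: 0.0
```

Call:
carry_out:
  increments:
    - [0,[0,0,-20],0]
    - [0,[0,0,-30],0]
    - [0,[0,0,-30],0]
    - [0,[0,0,-30],0]
    - [255,[0,0,-30],0]
    - [255,[0,0,-30],0]
    - [255,[0,0,-20],0]
    - [255,[0,0,-10],0]

```text
time: 10.1
tool_pos: [0.5125, 0.0441, 0.2332]
ee_rot: [3.136, 0.0, 1.594]
wrist_force: [0.6, 0.8, 0.2]
width: 0.0654
finger_force: 0.0
```

Call:
carry_out:
  increments:
    - [255,[0,0,0],0]
    - [255,[0,0,0],0]
    - [255,[0,0,0],0]

```text
time: 10.4
tool_pos: [0.5107, 0.0441, 0.2277]
ee_rot: [-3.138, -0.0, 1.593]
wrist_force: [0.4, -0.7, -0.1]
width: 0.0412
finger_force: 0.0
```

```bash
python3 go.py .5125 .147 .235 91.3
python3 - <<'E'
from h import *
im={n:robot.snapshot(n) for n in C}; [cv2.imwrite(f"pics/{n}_b.png",v) for n,v in im.items()]
ok={}
for n,p in (("scene",[.513,.12,.055]),):
    uv=proj(n,p)[0].round().astype(int); m=blob(im[n],uv); print(n,uv,m.sum(),cv2.boundingRect(m))
    for top in(.063,):
        print(fitlamp({n:m},[.513,.14,1.57],top))
E
```

```text
t 10.4 pos [0.5107 0.0441 0.2277] rot [-1.7982e+02 -1.0000e-02  9.1300e+01] F [ 0.4 -0.7 -0.1] w 0.0412 ff 0.0
shift mm [102.9   4.1  -7.3] twist -0.0
scene [261 236] 749 (249, 229, 43, 22)
(array([0.51624018, 0.14451017, 1.56132872]), np.float64(0.2116154873164219))
```

Call:
carry_out:
  increments:
    - [255,[10,1,-8],0]
    - [255,[20,1,0],0]
    - [255,[25,0,0],0]
    - [255,[25,0,0],0]
    - [255,[15,0,0],0]
    - [255,[7,0,0],0]
    - [255,[0,0,0],0]
    - [255,[0,0,0],0]

```text
time: 11.3
tool_pos: [0.5113, 0.1456, 0.2375]
ee_rot: [-3.142, 0.001, 1.593]
wrist_force: [0.0, -0.3, -0.3]
width: 0.0003
finger_force: 0.0
```

```bash
python3 go.py .5125 .146 .19
python3 - <<'E'
from h import *
# finger tip vs head location check in scene: rows of dark head
o=robot.get_obs(); im=robot.snapshot("scene"); cv2.imwrite("pics/scene_c.png",im)
print("tip pred raw/raised",proj("scene",o["tool_pos"]-[0,0,.014]),proj("scene",o["tool_pos"]+[0,0,.019]),"head pred",proj("scene",[.512,.146,.213]))
u=int(proj("scene",[.512,.146,.213])[0][0])
for v in range(160,200,2): print(v,im[v,u-10:u+11:4].mean(1).astype(int))
E
```

```text
t 11.3 pos [0.5113 0.1456 0.2375] rot [-1.800e+02  4.000e-02  9.127e+01] F [ 0.  -0.3 -0.3] w 0.0003 ff 0.0
shift mm [ 0.4  1.2 47.5] twist None
tip pred raw/raised [[271.1546813  184.17030209]] [[271.51219912 173.0461067 ]] head pred [[271.22957682 187.75180315]]
160 [191 191 115 143 185 186]
162 [179 179 140 143 175 177]
164 [185 184 142 142 183 185]
166 [189 188 147 143 189 187]
168 [186 186 150 142 186 187]
170 [183 181 135 143 184 181]
172 [183 183 110 111 187 188]
174 [193 194 186 190 192 192]
176 [191 191 191 190 191 192]
178 [185 185 185 186 187 190]
180 [190 191 189 191 190 190]
182 [195 195 195 194 194 195]
184 [188 190 177 192 188 187]
186 [189 138  25  27 173 190]
188 [189  31  37  37  31 189]
190 [182  34  37  38  38 183]
192 [189  33  37  46  47 186]
194 [174  35  27  41  19 177]
196 [184 181  16  16 177 187]
198 [186 192 103 102 190 189]
```

The tip row (173) confirms the 33 mm offset. Fingers and head are aligned at column 271, so I'll descend onto the head.

Call:
carry_out:
  increments:
    - [255,[0.4,1,12],0]
    - [255,[0,0,12],0]
    - [255,[0,0,10],0]
    - [255,[0,0,6],0]
    - [255,[0,0,4],0]
    - [255,[0,0,4],0]
    - [255,[0,0,4],0]
    - [255,[0,0,0],0]

```text
time: 12.15
tool_pos: [0.5119, 0.1463, 0.1858]
ee_rot: [-3.142, 0.0, 1.593]
wrist_force: [-2.2, -0.7, 5.6]
width: 0.0
finger_force: 2.2
```

Call:
carry_out:
  increments:
    - [255,[0,0,4],0]
    - [255,[0,0,4],0]
    - [255,[0,0,4],0]
    - [255,[0,0,4],0]
    - [255,[0,0,3],0]
    - [255,[0,0,0],0]

```text
time: 12.75
tool_pos: [0.5124, 0.1465, 0.169]
ee_rot: [3.139, -0.0, 1.593]
wrist_force: [-4.8, -1.3, 9.9]
width: 0.0003
finger_force: 4.9
```

Call:
carry_out:
  increments:
    - [255,[0,0,2],0]
    - [255,[0,0,2],0]
    - [255,[0,0,2],0]
    - [255,[0,0,0],0]

```text
time: 13.15
tool_pos: [0.5124, 0.1465, 0.1642]
ee_rot: [3.138, -0.0, 1.593]
wrist_force: [-6.3, -1.0, 14.2]
width: 0.0004
finger_force: 6.9
```

Call:
carry_out:
  increments:
    - [255,[0,0,2],0]
    - [255,[0,0,1],0]
    - [255,[0,0,0],0]

```text
time: 13.45
tool_pos: [0.5125, 0.1465, 0.1631]
ee_rot: [3.137, -0.0, 1.593]
wrist_force: [-8.1, -2.4, 19.0]
width: 0.0004
finger_force: 9.7
```

Nearly at the stop. I'll press a little more and hold.

Call:
carry_out:
  increments:
    - [255,[0,0,2],0]
    - [255,[0,0,1],0]
    - [255,[0,0,0],0]
    - [255,[0,0,0],0]

```text
time: 13.85
tool_pos: [0.5127, 0.1466, 0.163]
ee_rot: [3.135, -0.001, 1.594]
wrist_force: [-12.6, -3.0, 27.9]
width: 0.0
finger_force: 14.2
```

Call:
carry_out:
  increments:
    - [255,[0,0,1.5],0]
    - [255,[0,0,0],0]

```text
time: 14.05
tool_pos: [0.5127, 0.1465, 0.163]
ee_rot: [3.133, -0.001, 1.594]
wrist_force: [-14.5, -3.5, 33.0]
width: 0.0002
finger_force: 16.4
```

It's on a solid stop: z is fixed at 0.163 while force rises to 33 N. Hold for over a second, then rise.

Call:
carry_out:
  increments:
    - [255,[0,0,0],0]
    - [255,[0,0,0],0]
    - [255,[0,0,0],0]
    - [255,[0,0,0],0]
    - [255,[0,0,0],0]
    - [255,[0,0,0],0]
    - [255,[0,0,0],0]
    - [255,[0,0,0],0]

```text
time: 14.85
tool_pos: [0.5127, 0.1465, 0.1629]
ee_rot: [3.133, -0.001, 1.594]
wrist_force: [-13.8, -3.8, 34.0]
width: 0.0004
finger_force: 16.4
```

Call:
carry_out:
  increments:
    - [255,[0,0,0],0]
    - [255,[0,0,0],0]
    - [255,[0,0,0],0]
    - [255,[0,0,0],0]
    - [255,[0,0,-4],0]
    - [255,[0,0,-4],0]
    - [255,[0,0,-5],0]
    - [255,[0,0,-5],0]

```text
time: 15.65
tool_pos: [0.5124, 0.1465, 0.1732]
ee_rot: [3.139, -0.0, 1.593]
wrist_force: [-3.4, -0.9, 8.2]
width: 0.0005
finger_force: 3.5
```

Call:
carry_out:
  increments:
    - [255,[0,0,-5],0]
    - [255,[0,0,-6],0]
    - [255,[0,0,-8],0]
    - [255,[0,0,-12],0]
    - [255,[0,0,-15],0]
    - [255,[0,0,-15],0]
    - [255,[0,0,-5],0]
    - [255,[0,0,0],0]

```text
time: 16.45
tool_pos: [0.513, 0.1467, 0.2384]
ee_rot: [3.139, -0.0, 1.593]
wrist_force: [-0.1, 0.5, 0.3]
width: 0.0002
finger_force: 0.0
```

```bash
python3 go.py .512 .0436 .237 91.3
python3 - <<'E'
from h import *
im=robot.snapshot("scene"); cv2.imwrite("pics/scene_d.png",im); b=cv2.imread("pics/scene_b.png")
for n,i in(("before",b),("after",im)):
    m=blob(i,(261,238)); print(n,m.sum(),cv2.boundingRect(m),[np.flatnonzero(m[:,c])[[0,-1]].tolist() for c in (255,260,282,287)])
u=271; print([int(im[v,u-10:u+11:4].mean()) for v in range(180,200,2)],[int(b[v,u-10:u+11:4].mean()) for v in range(180,200,2)])
print(proj("scene",place([.512,.146,1.573],[[0,.029,.063],[0,.029,.055],[0,-.029,.063],[0,-.029,.055]])).round(1).tolist())
E
```

```text
t 16.45 pos [0.513  0.1467 0.2384] rot [ 1.7984e+02 -2.0000e-02  9.1300e+01] F [-0.1  0.5  0.3] w 0.0002 ff 0.0
shift mm [-103.    -3.3    1.4] twist 0.0
before 749 (249, 229, 43, 22) [[230, 249], [230, 249], [229, 248], [234, 248]]
after 775 (249, 231, 42, 22) [[232, 251], [232, 251], [232, 251], [237, 251]]
[190, 194, 186, 124, 86, 85, 89, 79, 127, 161] [190, 194, 187, 124, 85, 86, 90, 80, 127, 161]
[[268.8, 227.6], [268.7, 229.8], [270.7, 239.8], [270.6, 242.0]]
```

The lens is about 2–3 px lower (2.2 px expected for 8 mm) and the plunger is back up. Going back to the tab.

Call:
carry_out:
  increments:
    - [255,[-10,0,0],0]
    - [255,[-20,-1,0],0]
    - [255,[-25,0,0],0]
    - [0,[-25,0,0],0]
    - [0,[-15,0,0],0]
    - [0,[-8,0,0],0]
    - [0,[0,0,10],0]
    - [0,[0,0,20],0]

```text
time: 17.3
tool_pos: [0.5145, 0.0439, 0.2077]
ee_rot: [3.138, -0.0, 1.594]
wrist_force: [0.2, 0.2, -0.2]
width: 0.037
finger_force: 0.0
```

Call:
carry_out:
  increments:
    - [0,[0,0,20],0]
    - [0,[0,0,25],0]
    - [0,[0,0,25],0]
    - [0,[0,0,20],0]
    - [0,[0,0,10],0]
    - [0,[0,0,0],0]
    - [0,[0,0,0],0]

```text
time: 18.0
tool_pos: [0.5139, 0.0439, 0.1075]
ee_rot: [3.141, -0.0, 1.594]
wrist_force: [-0.1, -0.2, 0.2]
width: 0.0923
finger_force: 0.0
```

```bash
python3 go.py .512 .0434 .0145 91.3
```

```text
t 18.0 pos [0.5139 0.0439 0.1075] rot [179.95  -0.    91.33] F [-0.1 -0.2  0.2] w 0.0923 ff 0.0
shift mm [-0.4 -1.9 93. ] twist 0.03
```

Call:
carry_out:
  increments:
    - [0,[0,-1.9,20],0]
    - [0,[0,0,25],0]
    - [0,[0,0,25],0]
    - [0,[0,0,15],0]
    - [0,[0,0,8],0]
    - [0,[0,0,0],0]
    - [0,[0,0,0],0]

```text
time: 18.7
tool_pos: [0.5128, 0.0434, 0.0154]
ee_rot: [3.139, 0.0, 1.593]
wrist_force: [0.5, -0.0, 0.6]
width: 0.0942
finger_force: 0.0
```

Call:
carry_out:
  increments:
    - [120,[0,0,0],0]
    - [200,[0,0,0],0]
    - [255,[0,0,0],0]
    - [255,[0,0,0],0]
    - [255,[0,0,0],0]
    - [255,[0,0,0],0]
    - [255,[0,0,0],0]

```text
time: 19.4
tool_pos: [0.5117, 0.0434, 0.0139]
ee_rot: [3.141, 0.0, 1.593]
wrist_force: [0.0, -0.5, -0.4]
width: 0.0441
finger_force: 30.0
```

Call:
carry_out:
  increments:
    - [255,[-5,-0.1,0],0]
    - [255,[-10,-0.2,0],0]
    - [255,[-12,-0.3,0],0]
    - [255,[-12,-0.3,0],0]
    - [255,[-12,-0.3,0],0]
    - [255,[-12,-0.3,0],0]
    - [255,[-12,-0.3,0],0]
    - [255,[-12,-0.3,0],0]

```text
time: 20.2
tool_pos: [0.5114, -0.0448, 0.0139]
ee_rot: [-3.141, 0.0, 1.593]
wrist_force: [0.1, 2.6, 0.5]
width: 0.044
finger_force: 30.0
```

Call:
carry_out:
  increments:
    - [255,[-12,-0.3,0],0]
    - [255,[-12,-0.3,0],0]
    - [255,[-12,-0.3,0],0]
    - [255,[-15,-0.3,0],0]
    - [255,[-15,-0.3,0],0]
    - [255,[-15,-0.3,0],0]
    - [255,[-15,-0.3,0],0]
    - [255,[-10,0,0],0]

```text
time: 21.0
tool_pos: [0.5116, -0.1513, 0.014]
ee_rot: [-3.141, 0.0, 1.592]
wrist_force: [1.1, 2.4, -0.1]
width: 0.0438
finger_force: 30.0
```

Call:
carry_out:
  increments:
    - [255,[-5,0,0],0]
    - [255,[0,0,0],0]
    - [255,[0,0,0],0]

```text
time: 21.3
tool_pos: [0.5119, -0.156, 0.014]
ee_rot: [3.142, 0.003, 1.593]
wrist_force: [0.6, -2.6, -0.8]
width: 0.044
finger_force: 30.0
```

Drawn back about 199 mm. Releasing, rising and checking.

Call:
carry_out:
  increments:
    - [0,[0,0,0],0]
    - [0,[0,0,0],0]
    - [0,[0,0,0],0]
    - [0,[0,0,0],0]
    - [0,[0,0,-5],0]
    - [0,[0,0,-15],0]
    - [0,[0,0,-30],0]
    - [0,[0,0,-40],0]

```text
time: 22.1
tool_pos: [0.5103, -0.1539, 0.1031]
ee_rot: [-3.137, -0.002, 1.594]
wrist_force: [0.6, -0.7, 0.1]
width: 0.0935
finger_force: 0.0
```

Call:
carry_out:
  increments:
    - [0,[0,0,-40],0]
    - [0,[0,0,-30],0]
    - [0,[0,0,0],0]
    - [0,[0,0,0],0]
    - [0,[0,0,0],0]

```text
time: 22.6
tool_pos: [0.511, -0.1542, 0.1721]
ee_rot: [-3.139, -0.001, 1.593]
wrist_force: [0.4, 0.6, -0.4]
width: 0.0939
finger_force: 0.0
```

Run:
```python
from h import *
import go; go.st()
I={n:robot.snapshot(n) for n in C}
for n in C: cv2.imwrite(f"pics/{n}_e.png",I[n])
m={"scene":blob(I["scene"],proj("scene",[.512,-.055,.05])[0].round().astype(int))}
print(m["scene"].sum(),cv2.boundingRect(m["scene"]))
for t in(.063,.055): print(t,fitlamp(m,[.512,-.05,1.57],t))
# anything else changed versus start
for n in C:
    d=(cv2.absdiff(I[n],cv2.imread(f"pics/{n}0.png")).max(2)>40).astype(np.uint8); k,l,s,c=cv2.connectedComponentsWithStats(cv2.morphologyEx(d,cv2.MORPH_OPEN,np.ones((2,2),np.uint8))); print(n,[x[:5].tolist() for x in s[1:] if x[4]>12])
```

```text
t 22.6 pos [ 0.511  -0.1542  0.1721] rot [-1.7983e+02 -7.0000e-02  9.1300e+01] F [ 0.4  0.6 -0.4] w 0.0939 ff 0.0
793 (178, 234, 43, 21)
0.063 (array([ 0.52109407, -0.05505469,  1.53434604]), np.float64(0.17354981084489282))
0.055 (array([ 0.51411135, -0.05604293,  1.59918912]), np.float64(0.15944199243379573))
scene [[255, 0, 10, 8, 49], [17, 0, 264, 209, 22615], [45, 118, 27, 7, 62], [219, 118, 5, 7, 26], [75, 123, 9, 26, 106], [191, 122, 17, 28, 303], [165, 140, 6, 6, 25], [184, 158, 23, 7, 110], [9, 165, 122, 45, 1631], [234, 172, 25, 14, 221], [228, 176, 9, 5, 36], [43, 184, 94, 83, 3040], [140, 234, 84, 37, 1696]]
top [[300, 123, 212, 261, 23392], [291, 156, 46, 22, 480], [283, 167, 44, 26, 623], [337, 208, 6, 8, 39], [252, 274, 48, 39, 1278], [300, 284, 18, 8, 78], [507, 286, 5, 4, 16], [213, 304, 76, 80, 3702], [264, 330, 4, 7, 20], [272, 343, 3, 7, 18]]
```

```bash
python3 -c "
from bench import robot
print(robot.close_job())"
```

```text
the job is handed in; nothing more can be done
None
```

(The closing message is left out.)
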